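# Index the measuring carousel and clamp it

### The arm

A 6-joint arm with a two-finger parallel gripper is mounted at the origin on the work surface. World frame = base frame: x ahead of the robot, y to its left, z up, the work surface at z = 0. Lengths are in m, angles in degrees, forces in N, time in s.
With the tool pointing down it reaches from about 0.4 to 0.825 m from the base axis. Payload 7 kg.
Tool frame: the origin (TCP) lies between the finger pads; the fingertips stand 19 mm ahead of it and the grasp point (between the pads) is the TCP; z points along the fingers, y is the line along which they close (so a half turn about z gives the same grasp; the last joint's range is limited). The gripper opens to 88 mm and grips with 3 to 60 N. Pads are 19 mm wide; open, the fingers measure 130 mm over their backs; the gripper's body (78 mm by 193 mm) begins 47 mm behind the grasp point.
Start: joints at [-56.946, 20.546, 0.682, 0, -70.136, -16.507], TCP at [0.192, -0.647, 0.246] pointing down, gripper open.
Joint ranges: [-176.03, 176.03], [-82.01, 121.73], [-58.28, 71.71], [-173.87, 95.51], [-174.79, -0.11], [-173.66, 173.66]. Speed limits (degrees/s): [136.94, 136.94, 172.46, 180, 180, 180].

### API

Orientations are given as [roll, pitch, yaw] about the fixed x, y, z axes, in that order (R = Rz(yaw) Ry(pitch) Rx(roll)).
In Python, from plant import r gives the robot as it stands. The module is installed in compiled form; this text tells all that it offers.
- The arm moves only by the shell command python3 -m pendant 'ROWS' [OPENING] [FORCE]. ROWS is JSON, a list of rows, each a list of 6 numbers: the shift along the tool's x, y, z in mm, then the turn, a rotation vector about the tool's x, y, z in rad. In form: [[tx, ty, tz, wx, wy, wz], ...]. A call has 1 to 20 rows; each row is the pose to reach, as a shift and turn from the pose commanded when the call began, along the tool's axes at that moment; what a row does not reach only later rows make up. A row lasts 1/8 s, in which the tool goes at most 62.5 mm and 10.7 degrees, less where a joint would pass 70% of its speed; a pose out of reach is approached as far as the arm can. A call with a gripper value outside its range is refused whole. OPENING is the finger opening in mm, from 0 to 87.6, set as the call begins (- or left out, the last holds). The fingers move at their own pace and stop on an object; FORCE is the grip in N (left out, the last holds). Time passes only in rows, so rows that repeat a pose let the fingers close. It gives the time, the measured TCP pose, the force, the opening and the grip force at its end, in the units of the state.
- r.get_state(): the state, without advancing time (a new reading comes with each control period).
- r.capture(name): name is "side" or "top"; returns the picture (384x512x3 uint8, red, green, blue); there is no depth.
- r.camera_params(name): a dict with "mtx" (3x3 intrinsics, pixels), "distortion" ([k1, k2, p1, p2, k3] as OpenCV has them; the pictures are not rectified), "rvec" (rotation vector, rad) and "tvec" (3), from world to camera coordinates, as OpenCV has them. Camera axes: x right, y down, z forward; pixel columns grow to the right and rows downward; lengths in m; the calibration is good to about 2 mm. A picture is of the moment at which its call begins. camera_params takes no time and is no camera call.
- r.close_job(): hands the job in; it is judged then, once.
The state is a dict: "time_s": time; "joints": joint angles; "qd": joint speeds; "joint_torque": joint torques, N m; "tcp_pos": TCP position; "eef_rot": TCP orientation; "contact_force": force on the tool from outside, world axes, zero at the start; "moment": the same for the moment, N m; "gripper_width": finger opening in m; "gripper_force": force on a finger pad.
Only numpy, scipy, OpenCV 4.12 (cv2) and the standard library are available. Lean on these libraries where they do the work, as an engineer would, in place of code of your own. Each camera call takes 0.05 s, during which the arm holds its last target. There are 200 camera calls.

### The job

Bring the finned barrel under the dial gauge: pull up the carousel's sprung plunger, turn the carousel with it until the barrel stands below the gauge tip, and let the plunger drop fully home in the hole there. Then, not before, turn the T-key clockwise as far as it goes to clamp the carousel. Keep the engine parts standing in their nests, and leave the other things on the bench alone.

Things in the scene. Friction and masses are not known exactly. Their poses are not given: they have to be found in the camera images.
- fixture: Heavy fixed fixture: round grey flange 360 mm across, 30 mm high, under the carousel, with gauge stand and clamp block. Origin: centre of the underside, on the carousel's vertical axis; z up, x towards the gauge stand (away from the robot, within 15 degrees). On a 155 mm radius its top has five index holes, 16 mm wide and deep, at 100, 140, 180, 220, 260 degrees counter-clockwise from x.
- carousel (a joint): Angle of the carousel about the fixture's z, rad, counter-clockwise positive, range +-1.6, starts at 0. Dark steel disc 270 mm across, top 50 mm high, light to turn with the plunger up. At 0 its five nests lie on a 100 mm radius at -80, -40, 0, 40, 80 degrees from the fixture's x; the 0 one, below the gauge, starts empty. A nest is below the gauge, over an index hole, at joint = minus its angle.
- plunger (a joint): Lift of the index plunger, m: 0 fully home in a hole, 0.026 upper stop. The pin is clear of the flange above 0.016 (where it rests if let down between holes). A spring pulls it down with 5 N at home, 11.5 N at the top. The pin, 13 mm thick with a round end, drops in by itself when released within about 4 mm of a hole.
- plunger_knob (a point): Centre of the plunger's upright black round ribbed knob, 40 mm diameter, 32 mm high, 90 mm above the bench when home; below it a 34 mm round collar up to 68 mm high. It stands on a lug of the carousel, 155 mm from the axis, opposite the 0 degree nest (on the robot's side at the start). It rises with the plunger, travels round with the carousel and has free space all round.
- barrel_center (a point): Centre (half-way up) of the finned barrel: loose upright aluminium engine barrel, 64 mm high: round 54 mm foot, six square 52 mm fins above, 34 mm dark bore on top. It stands in one of the four outer nests (8 mm high rims, about 1 mm play). The other nests hold, in any order, a smooth piston with two grooves, a hub (wide foot, thin neck) and a low V-belt pulley.
- gauge_tip (a point): Lowest point of the dial gauge's thin spindle, 140 mm above the bench, 100 mm from the carousel's axis along the fixture's x. The gauge hangs on a steel column 225 mm out and 255 mm high.
- key_grip (a point): Centre of the T-key's level steel crossbar: 80 mm long, 13 mm thick, 20 mm high, centre 80 mm above the bench, on a stem on the clamp block beside the flange, 250 mm from the carousel's axis at 110 degrees counter-clockwise from the fixture's x. Its x axis runs along the bar.
- key (a joint): Turn of the T-key about its vertical stem, rad, clockwise from above positive: 0 free (bar about tangent to the flange), 1.57 clamped against its stop (bar points at the carousel's axis). Starts at 0.15 to 0.45. Turns with about 0.12 N m of friction and stays where it is left.
- piston: Smooth steel piston, 53 mm diameter, 56 mm high, riding in a nest; origin at the centre of its underside, z up.
- hub: Flanged steel hub, foot 54 mm across, 60 mm high, riding in a nest; origin at the centre of its underside, z up.
- pulley: Steel V-belt pulley, 54 mm across, 26 mm high, riding in a nest; origin at the centre of its underside, z up.
- barrel: The finned barrel itself; origin at the centre of its underside, z up.
- wrench: Steel wrench lying on the bench; leave alone.
- screwdriver: Screwdriver lying on the bench; leave alone.
- oilcan: White plastic oil bottle, 60 mm across, 150 mm high; leave alone.
- jar: Glass jar, 68 mm across, 90 mm high; leave alone.
- carton: Cardboard carton 150 x 110 x 70 mm; leave alone.
- clutchring: Flat dark steel ring, 116 mm across, lying on the bench; leave alone.
Mind the look-alikes: they are no part of the job. What is shaped like the pulley but red or yellow is not meant.

How it is judged (in metres and radians):
On the way, in this order (a step that is already met when the one before it is completed fails the run):
1. the plunger is pulled out of its hole, with the key still free (value of joint plunger above 0.0165 m and value of joint key below 0.8 rad), for 0.1 s.
2. the barrel is below the gauge and the plunger is home, with the key still free (horizontal distance between barrel_center and gauge_tip below 0.01 m and value of joint plunger below 0.003 m and value of joint key below 0.8 rad and velocity of joint carousel between -0.03 and 0.03 rad/s), for 0.2 s.
3. the key is turned to its clamped end (value of joint key above 1.4 rad and value of joint plunger below 0.003 m and horizontal distance between barrel_center and gauge_tip below 0.01 m), for 0.2 s.
At the end, for the whole second after the job is handed in: The barrel's centre is within 10 mm (seen from above) of the gauge tip, the plunger is home (under 3 mm lift), the key is at 1.40 rad or more, the carousel is at rest (under 0.03 rad/s) and all four parts stand upright (within 0.15 rad) on the carousel (all of step 3 and velocity of joint carousel between -0.03 and 0.03 rad/s and angle between each of barrel, piston, hub, pulley's own z axis and vertical below 0.15 rad and z of each of barrel, piston, hub, pulley in the frame of fixture above 0.044 m); the robot touches nothing.
It fails at once if one of the four parts on the carousel is tipped by more than 0.35 rad (angle between any of barrel, piston, hub, pulley's own z axis and vertical above 0.35 rad).
It fails at once if the key is turned beyond 1.2 rad while the plunger is not home or the barrel is not below the gauge (value of joint key above 1.2 rad and (value of joint plunger above 0.006 m or horizontal distance between barrel_center and gauge_tip above 0.02 m)).
It fails at once if another thing on the bench is shifted by more than 30 mm (distance of any of wrench, screwdriver, oilcan, jar, carton, clutchring from where it was at the start of the episode above 0.03 m).
It also fails if it takes over 51 s, if anything falls off the work surface, if the arm or the gripper's body presses on something with over 40 N, if the wrist force passes 120 N, or if a joint passes its speed limit or range.

## Working session

There is one attempt and no reset: what is moved stays moved. The work goes in short steps, Python scripts to look and compute and a shell command to move; the robot and the scene stay as the last step left them, time stands still between calls to the robot, and variables do not carry over. Pictures are saved under pics/ and viewed, at most 10 in all, crops included, and the job is handed in when it is done.

```bash
mkdir -p pics; python3 - <<'E'
from plant import r
import cv2
for n in("side","top"):
    im=r.capture(n); cv2.imwrite(f"pics/{n}0.png",im[:,:,::-1])
    p=r.camera_params(n); R=cv2.Rodrigues(p["rvec"])[0]; print(n,p["mtx"],p["distortion"],-R.T@p["tvec"],R[2])
print(r.get_state())
E
```

```text
side [[464.71368937   0.         255.21610727]
 [  0.         464.71368937 188.89581623]
 [  0.           0.           1.        ]] [-0.10907649  0.          0.          0.          0.        ] [-0.29868435  0.88188939  0.98746218] [ 0.51783774 -0.6191205  -0.59036758]
top [[467.58708211   0.         253.6918866 ]
 [  0.         467.58708211 187.54828026]
 [  0.           0.           1.        ]] [0.04695834 0.         0.         0.         0.        ] [ 0.29064391 -0.05762941  1.61114253] [ 0.13367795  0.00196825 -0.99102287]
{'time_s': 0.1, 'joints': array([-5.69486012e+01,  2.05882282e+01,  6.38389606e-01, -1.60799158e-02,
       -7.01366267e+01, -1.65061780e+01]), 'qd': array([-0.09035845, -0.08297383,  0.17707045,  0.07670965,  0.00107394,
       -0.10634695]), 'joint_torque': array([-9.53773269e-04, -5.84161949e+01,  2.93753189e+01,  7.01559618e+00,
        1.01743321e-02, -4.92200115e-05]), 'tcp_pos': array([ 0.19206004, -0.64666691,  0.24470663]), 'eef_rot': array([ 1.79912803e+02, -1.00745347e-02, -1.63460247e+02]), 'contact_force': array([-0.47445125,  0.57267967, -0.44557431]), 'moment': array([ 0.02879146, -0.01054229, -0.02678816]), 'gripper_force': 0.0, 'gripper_width': 0.08766058861971182}
```

View pics/top0.png

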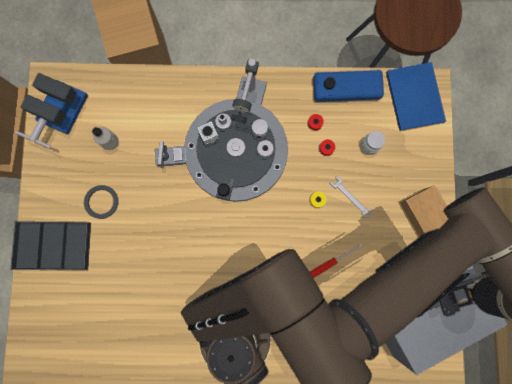

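View pics/side0.png

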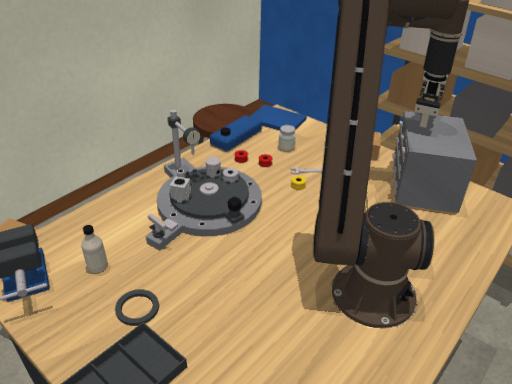

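The top view shows the carousel centred near (236,148), the knob at (223,190), the finned barrel at (208,131), the gauge column base at (252,70) and the T-key at (163,153). I'll enlarge both views to measure these.

```bash
cat > h.py <<'E'
import cv2, numpy as np
from plant import r
def ray(n,px):
    p=r.camera_params(n); R=cv2.Rodrigues(p["rvec"])[0]
    q=cv2.undistortPoints(np.array(px,float).reshape(-1,1,2),p["mtx"],np.array(p["distortion"])).reshape(-1,2)
    return -R.T@np.ravel(p["tvec"]), np.c_[q,np.ones(len(q))]@R
def plane(n,px,z):
    c,d=ray(n,px); return c+d*((z-c[2])/d[:,2])[:,None]
def proj(n,P):
    p=r.camera_params(n); return cv2.projectPoints(np.array(P,float).reshape(-1,1,3),p["rvec"],p["tvec"],p["mtx"],np.array(p["distortion"]))[0].reshape(-1,2)
E
python3 - <<'E'
from h import *
t=cv2.imread("pics/top0.png"); s=cv2.imread("pics/side0.png")
a=cv2.resize(t[55:210,145:300],(790,790)[:2] and (590,590),interpolation=cv2.INTER_CUBIC)
cv2.imwrite("pics/topc.png",a)
b=cv2.resize(s[105:250,135:280],(590,590),interpolation=cv2.INTER_CUBIC)
cv2.imwrite("pics/sidec.png",b)
# dark knob blobs
for n,im in(("top",t),("side",s)):
    m=(im.max(2)<32).astype(np.uint8)
    k,l,st,ce=cv2.connectedComponentsWithStats(m)
    for i in range(1,k):
        if 30<st[i,4]<400 and 140<ce[i][0]<300 and 90<ce[i][1]<260: print(n,st[i],ce[i],plane(n,[ce[i]],.09))
# flange: grey low-saturation region
hsv=cv2.cvtColor(t,cv2.COLOR_BGR2HSV); m=((hsv[...,1]<50)).astype(np.uint8); m[:, :140]=0;m[:,300:]=0;m[:50]=0;m[230:]=0
c=max(cv2.findContours(m,0,1)[0],key=cv2.contourArea).reshape(-1,2)
P=plane("top",c,.03)
o=np.array(plane("top",[[236,148]],.03)[0][:2])
for k in range(10):
    d=np.hypot(*(P[:,:2]-o).T); g=abs(d-.18)<(.03 if k<3 else .007)
    A=np.c_[2*P[g,:2],np.ones(g.sum())]; x=np.linalg.lstsq(A,(P[g,:2]**2).sum(1),rcond=None)[0]; o=x[:2]
print("flange",o,np.sqrt(x[2]+o@o),g.sum())
E
```

```text
side [221 128   9   7  51] [224.88235294 131.19607843] [[ 0.82820964 -0.27067772  0.09      ]]
side [228 198  14  13 144] [234.14583333 204.19444444] [[0.48446989 0.04643203 0.09      ]]
flange [0.63730327 0.00993045] 0.17719466904503697 259
```

View pics/topc.png

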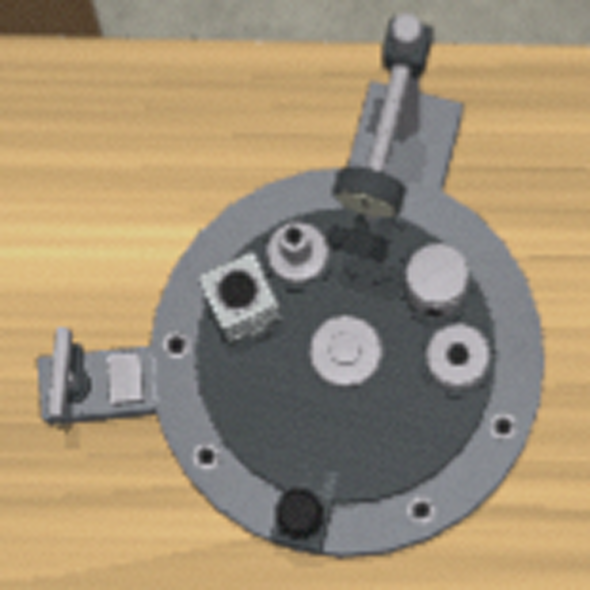

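View pics/sidec.png

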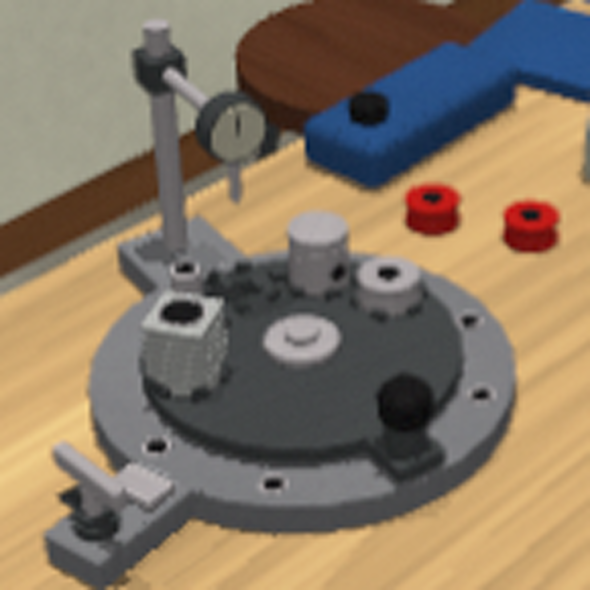

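Top crop: barrel (238,290), index holes at (176,345), (206,456), (421,510) and (503,426), knob top (299,512), key bar from (64,330) to (60,420). The side crop agrees: the barrel is in the +80° nest, so the carousel must turn to -80°.

```bash
python3 - <<'E'
from h import *
sc=155/590; f=lambda u,v:[145+(u+.5)*sc-.5,55+(v+.5)*sc-.5]
S=145/590; g=lambda u,v:[135+(u+.5)*S-.5,105+(v+.5)*S-.5]
H={"top":([f(176,345),f(206,456),f(421,510),f(503,426)],[100,140,220,260]),
   "side":([g(156,446),g(273,484),g(481,394),g(470,320)],[100,140,220,260])}
for n,(px,an) in H.items():
    P=plane(n,px,.03)[:,:2]; a=np.radians(an); Q=.155*np.c_[np.cos(a),np.sin(a)]
    Pm,Qm=P.mean(0),Q.mean(0); z=((P-Pm)@[1,1j])@np.conj((Q-Qm)@[1,1j]); th=np.angle(z)
    R=np.array([[np.cos(th),-np.sin(th)],[np.sin(th),np.cos(th)]]); o=Pm-R@Qm
    print(n,o,np.degrees(th),"res",np.round((P-(o+Q@R.T))*1e3,1).tolist())
    for nm,rr,an,zz in(("knob",.155,180,.09),("knobend",.155,100,.09),("key",.25,110,.08),("barrel",.1,80,.082),("tip",.1,0,.14)):
        aa=th+np.radians(an); print(nm,o+rr*np.array([np.cos(aa),np.sin(aa)]))
print("knob top",plane("top",[f(299,512)],.106)); print("bore",plane("top",[f(238,289)],.114))
k=plane("top",[f(64,330),f(60,420)],.09); d=k[1]-k[0]; print("key",k,k.mean(0),np.linalg.norm(d),np.degrees(np.arctan2(d[1],d[0])))
print(np.degrees(0))
k=plane("side",[g(62,448),g(122,494)],.09); d=k[1]-k[0]; print("key side",k.mean(0),np.linalg.norm(d),np.degrees(np.arctan2(d[1],d[0])))
E
```

```text
top [0.63894144 0.00987727] -13.269500949844131 res [[-0.1, -0.1], [0.1, 0.1], [-0.2, 0.0], [0.2, -0.1]]
knob [0.48807976 0.04545468]
knobend [0.64778149 0.16462498]
key [0.60964159 0.25815437]
barrel [0.6784471  0.10174295]
tip [ 0.73627156 -0.01307589]
side [0.63841218 0.00735731] -13.330695501770428 res [[0.5, 0.5], [-0.5, 0.6], [0.5, -0.4], [-0.5, -0.7]]
knob [0.48758858 0.04309582]
knobend [0.6474175  0.16209549]
key [0.60937752 0.25566556]
barrel [0.67801593 0.09918074]
tip [ 0.73571773 -0.0156998 ]
knob top [[0.4869166  0.04429974 0.106     ]]
bore [[0.67887769 0.10094034 0.114     ]]
key [[0.6458562  0.25395617 0.09      ]
 [0.56615588 0.25417714 0.09      ]] [0.60600604 0.25406665 0.09      ] 0.07970062289231804 179.841144050669
0.0
key side [0.60209275 0.25854957 0.09      ] 0.0735761307823441 176.84664119771185
```

The fixture origin is about (0.639, 0.009) with yaw -13.3°. The knob is near (0.488, 0.044) and both views agree within 3 mm. I'll move above the knob with the tool yaw at -13.3°, closing tangentially.

```bash
python3 -m pendant '[[-317,268,30,0,0,-1.3],[-317,268,30,0,0,-1.3],[-317,268,30,0,0,-1.3],[-317,268,30,0,0,-1.3],[-317,268,30,0,0,-1.3],[-317,268,30,0,0,-1.3],[-317,268,30,0,0,-1.3],[-480,578,60,0,0,-2.62],[-480,578,60,0,0,-2.62],[-480,578,60,0,0,-2.62],[-480,578,60,0,0,-2.62],[-480,578,60,0,0,-2.62],[-480,578,60,0,0,-2.62],[-480,578,60,0,0,-2.62],[-480,578,60,0,0,-2.62],[-480,578,60,0,0,-2.62]]' 80; python3 -c "
from h import *
s=r.get_state();print(s['joints'],s['qd'],s['tcp_pos'],s['eef_rot'])"
```

```text
time_s: 2.1
tcp_pos: [0.4875, 0.0433, 0.1855]
eef_rot: [180.0, 0.0, -13.6]
contact_force: [0.4, 0.7, 0.6]
gripper_width: 0.0802
gripper_force: 0.0
[ 2.81479668e+01  5.89082766e+00 -2.71413503e+01 -5.91999357e-03
 -5.69857149e+01  4.82551738e+01] [-0.38527884 -0.18811184  0.10211729 -0.02667191  0.01071678  0.35473142] [0.48749964 0.04333421 0.18545254] [ 1.79991790e+02  1.66547603e-02 -1.36000868e+01]
```

```bash
python3 -m pendant '[[0,0,55,0,0,0],[0,0,94,0,0,0],[0,0,94,0,0,0],[0,0,94,0,0,0]]' 70; python3 - <<'E'
from h import *
for n in("top","side"):
    im=r.capture(n)[:,:,::-1]; u,v=proj(n,[[.488,.044,.1]])[0].astype(int)
    cv2.imwrite(f"pics/{n}1.png",cv2.resize(im[v-45:v+45,u-45:u+45],(400,400),interpolation=cv2.INTER_CUBIC))
cv2.imwrite("pics/k1.png",np.hstack([cv2.imread("pics/top1.png"),cv2.imread("pics/side1.png")]))
E
```

```text
time_s: 2.6
tcp_pos: [0.4887, 0.0437, 0.0929]
eef_rot: [-180.0, -0.1, -13.4]
contact_force: [0.7, -0.6, 0.1]
gripper_width: 0.0701
gripper_force: 0.0
```

View pics/k1.png

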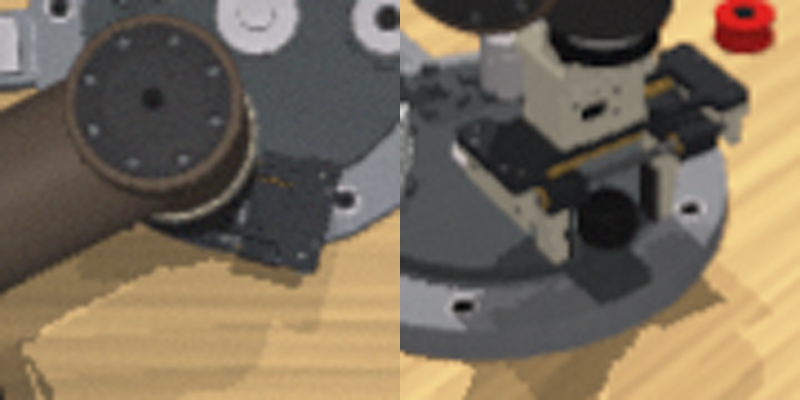

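The side view (right half) shows the knob at (607,218), between the open fingers. Closing on it now.

```bash
python3 -m pendant '[[0,0,0,0,0,0],[0,0,0,0,0,0],[0,0,0,0,0,0],[0,0,0,0,0,0],[0,0,0,0,0,0]]' 30 45; python3 -m pendant '[[0,0,-8,0,0,0],[0,0,-16,0,0,0],[0,0,-23,0,0,0],[0,0,-23,0,0,0],[0,0,-23,0,0,0]]'
```

```text
time_s: 3.32
tcp_pos: [0.4878, 0.0438, 0.0917]
eef_rot: [-180.0, -0.0, -13.3]
contact_force: [-1.7, 0.6, 2.4]
gripper_width: 0.0396
gripper_force: 45.0
time_s: 3.95
tcp_pos: [0.4877, 0.0438, 0.1144]
eef_rot: [-180.0, -0.0, -13.3]
contact_force: [5.3, 1.3, -12.4]
gripper_width: 0.0394
gripper_force: 45.0
```

```bash
python3 -m pendant '[[0.4,-10.8,-23,0,0,0.07],[2.4,-26.9,-23,0,0,0.175],[6,-42.7,-23,0,0,0.279],[11.3,-58.1,-23,0,0,0.384],[18.1,-72.8,-23,0,0,0.489],[26.5,-86.7,-23,0,0,0.593],[36.3,-99.6,-23,0,0,0.698]]' 2>&1 | head -3; echo placeholder >/dev/null
```

```text
time_s: 4.82
tcp_pos: [0.5394, 0.1333, 0.1334]
eef_rot: [179.4, 0.5, -53.7]
```

I wrongly repeated the -23 mm lift in these rows. I'm checking the state before going further.

```bash
python3 - <<'E'
from h import *
s=r.get_state()
for k in("tcp_pos","eef_rot","contact_force","gripper_width","gripper_force"):print(k,s[k])
for n in("top","side"):
    im=r.capture(n)[:,:,::-1]; u,v=proj(n,[[.57,.1,.1]])[0].astype(int)
    cv2.imwrite(f"pics/{n}2.png",cv2.resize(im[v-60:v+60,u-60:u+60],(400,400),interpolation=cv2.INTER_CUBIC))
cv2.imwrite("pics/k2.png",np.hstack([cv2.imread("pics/top2.png"),cv2.imread("pics/side2.png")]))
E
```

```text
tcp_pos [0.53943268 0.13325163 0.13341937]
eef_rot [179.41148997   0.45900604 -53.6928023 ]
contact_force [-15.83608804  15.43362544 -15.11488497]
gripper_width 0.039410786067858555
gripper_force 45.006433725357056
```

View pics/k2.png

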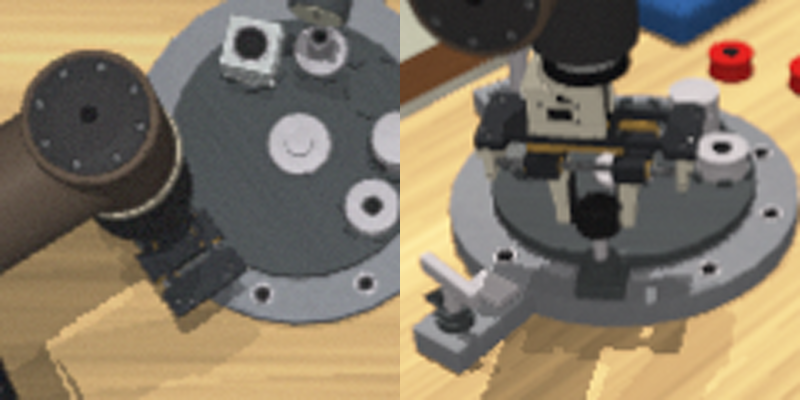

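The knob is still gripped, lower in the fingers, with the plunger at its stop and the carousel at about -40°. All parts are standing. I'll lower slightly to take the load off.

```bash
python3 -m pendant '[[0,0,4,0,0,0],[0,0,6,0,0,0],[0,0,6,0,0,0],[0,0,6,0,0,0]]'
```

```text
time_s: 5.42
tcp_pos: [0.54, 0.1337, 0.1282]
eef_rot: [179.5, 0.4, -53.5]
contact_force: [-16.3, 17.4, -12.2]
gripper_width: 0.039
gripper_force: 45.0
```

```bash
python3 -m pendant '[[-3,0,0,0,0,0],[-5,0,0,0,0,0],[-5,0,0,0,0,0]]'; python3 -m pendant '[[0.4,-10.8,0,0,0,0.07],[2.4,-26.9,0,0,0,0.175],[6,-42.7,0,0,0,0.279],[6,-42.7,0,0,0,0.279],[6,-42.7,0,0,0,0.279]]'
```

```text
time_s: 5.8
tcp_pos: [0.5399, 0.1345, 0.1297]
eef_rot: [179.6, 0.1, -53.5]
contact_force: [-5.2, -1.9, -12.7]
gripper_width: 0.0392
gripper_force: 45.0
time_s: 6.42
tcp_pos: [0.5784, 0.1566, 0.1296]
eef_rot: [179.7, 0.1, -69.4]
contact_force: [-5.2, 3.8, -11.4]
gripper_width: 0.0389
gripper_force: 45.0
```

```bash
python3 -m pendant '[[0.8,-16.2,0,0,0,0.105],[3.4,-32.2,0,0,0,0.209],[7.6,-47.9,0,0,0,0.314],[11.3,-58.1,0,0,0,0.384],[13.4,-63,0,0,0,0.419],[13.4,-63,0,0,0,0.419],[13.4,-63,0,0,0,0.419]]';  python3 - <<'E'
from h import *
for n in("top","side"):
    im=r.capture(n)[:,:,::-1]; cv2.imwrite(f"pics/{n}3full.png",im); u,v=proj(n,[[.639,.05,.1]])[0].astype(int)
    cv2.imwrite(f"pics/{n}3.png",cv2.resize(im[v-60:v+60,u-60:u+60],(400,400),interpolation=cv2.INTER_CUBIC)); print(u,v)
cv2.imwrite("pics/k3.png",np.hstack([cv2.imread("pics/top3.png"),cv2.imread("pics/side3.png")]))
E
```

```text
time_s: 7.3
tcp_pos: [0.6433, 0.1682, 0.1301]
eef_rot: [179.9, 0.1, -93.3]
contact_force: [-2.3, 9.0, -12.2]
gripper_width: 0.039
gripper_force: 45.0
222 143
198 182
```

View pics/k3.png

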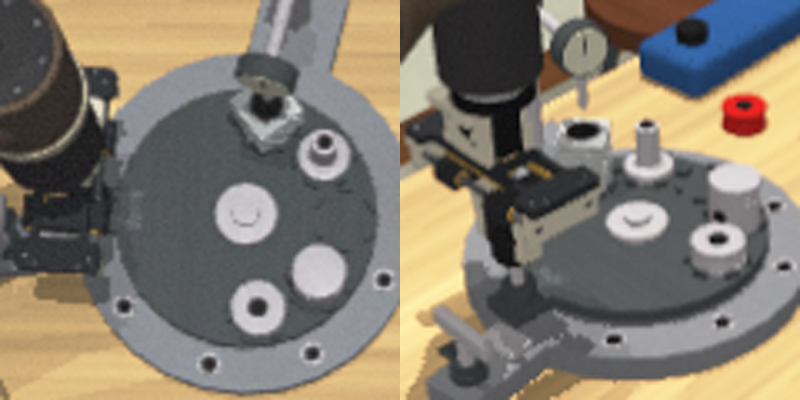

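The parts are standing: pulley bore (258,307), piston (320,270), hub top (325,141) and barrel near the gauge at (267,108). I'll compute the carousel angle from the part positions.

```bash
python3 - <<'E'
from h import *
f=lambda u,v:[162+(u+.5)*.3-.5,83+(v+.5)*.3-.5]
o=np.array([.6387,.0090])
for n,p,z,a in(("pulley",f(258,307),.076,-80),("piston",f(320,270),.106,-40),("hub",f(325,141),.11,40),("barrel",f(267,108),.114,80)):
    P=plane("top",[p],z)[0][:2]-o; ang=np.degrees(np.arctan2(P[1],P[0]))+13.3
    print(n,np.round(np.hypot(*P),4),"joint",ang-a)
E
```

```text
pulley 0.0998 joint -78.50115698317668
piston 0.1002 joint -77.90287706508532
hub 0.1005 joint -77.9623115838038
barrel 0.0966 joint -78.98536990410659
```

The carousel is about 1.9° short, so I'll advance 5 mm along the arc.

```bash
python3 -m pendant '[[0,-3,0,0,0,0.015],[0,-5,0,0,0,0.03],[0,-5,0,0,0,0.03],[0,-5,0,0,0,0.03],[0,-5,0,0,0,0.03]]'
```

```text
time_s: 8.02
tcp_pos: [0.648, 0.168, 0.1301]
eef_rot: [179.8, 0.1, -95.0]
contact_force: [-3.1, 9.6, -12.9]
gripper_width: 0.039
gripper_force: 45.0
```

```bash
python3 -m pendant '[[0,0,0,0,0,0],[0,0,0,0,0,0],[0,0,0,0,0,0],[0,0,0,0,0,0],[0,0,0,0,0,0]]' 60; python3 - <<'E'
from h import *
for n in("top","side"):
    im=r.capture(n)[:,:,::-1]; u,v=proj(n,[[.639,.05,.1]])[0].astype(int)
    cv2.imwrite(f"pics/{n}4.png",cv2.resize(im[v-60:v+60,u-60:u+60],(400,400),interpolation=cv2.INTER_CUBIC)); print(u,v)
cv2.imwrite("pics/k4.png",np.hstack([cv2.imread("pics/top4.png"),cv2.imread("pics/side4.png")]))
E
```

```text
time_s: 8.65
tcp_pos: [0.6497, 0.1662, 0.1318]
eef_rot: [-180.0, 0.0, -95.0]
contact_force: [0.5, -0.5, 0.8]
gripper_width: 0.0601
gripper_force: 0.0
222 143
198 182
```

View pics/k4.png

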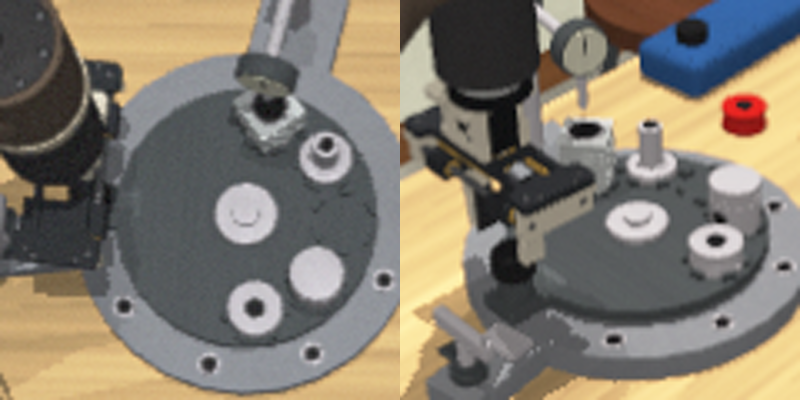

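The knob has dropped and now sits at (512,262) in the side view. I'll retreat to above the key and verify the seating from there.

```bash
python3 -m pendant '[[0,0,-50,0,0,0],[0,0,-50,0,0,0],[-86,50,-50,0,0,-1.64],[-86,50,-50,0,0,-1.64],[-86,50,-50,0,0,-1.64],[-86,50,-50,0,0,-1.64],[-86,50,-50,0,0,-1.64],[-86,50,-50,0,0,-1.64],[-86,50,-50,0,0,-1.64],[-86,50,-50,0,0,-1.64],[-86,50,-50,0,0,-1.64],[-86,50,-50,0,0,-1.64]]' 45 30;  python3 - <<'E'
from h import *
print(proj("side",[[.6477,.1635,.09]]), proj("side",[[.6477,.1635,.106]]),"key",proj("side",[[.608,.2555,.08]]))
for n in("top","side"):
    im=r.capture(n)[:,:,::-1]; 
    if n=="side":
        m=(im.max(2)<32).astype(np.uint8); k,l,st,ce=cv2.connectedComponentsWithStats(m)
        for i in range(1,k):
            if 30<st[i,4]<600 and 130<ce[i][0]<230 and 150<ce[i][1]<260: print(st[i],ce[i])
    u,v=proj(n,[[.639,.1,.1]])[0].astype(int); print(u,v)
    cv2.imwrite(f"pics/{n}5.png",cv2.resize(im[v-60:v+60,u-60:u+60],(400,400),interpolation=cv2.INTER_CUBIC))
cv2.imwrite("pics/k5.png",np.hstack([cv2.imread("pics/top5.png"),cv2.imread("pics/side5.png")]))
E
```

```text
time_s: 10.25
tcp_pos: [0.6072, 0.2564, 0.1814]
eef_rot: [180.0, 0.0, -1.1]
contact_force: [-0.2, -0.9, -0.2]
gripper_width: 0.0452
gripper_force: 0.0
[[171.14968218 199.71250856]] [[170.70288551 195.6749537 ]] key [[156.99611303 221.50261703]]
207 143
[134 147  27  11 101] [147.63366337 154.0990099 ]
[158 185   5  12  33] [160.24242424 190.03030303]
[166 198  13   9  81] [171.61728395 202.18518519]
187 189
```

View pics/k5.png

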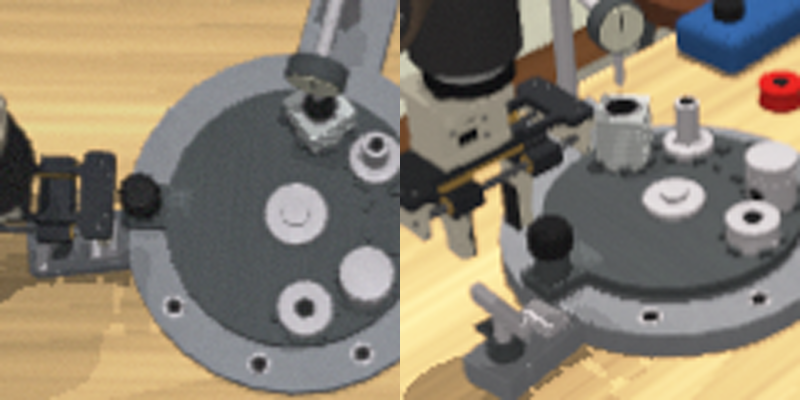

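The knob is home: the side blob is at y=202, against 199.7 expected when home and 195.7 when resting between holes. The key in the side view matches the estimate at (156,222). Descending onto the key.

```bash
python3 -m pendant '[[0,0,50,0,0,0],[0,0,80,0,0,0],[0,0,96,0,0,0],[0,0,96,0,0,0],[0,0,96,0,0,0]]' 34 30;  python3 -m pendant '[[0,0,0,0,0,0],[0,0,0,0,0,0],[0,0,0,0,0,0],[0,0,0,0,0,0]]' 5 30
```

```text
time_s: 10.98
tcp_pos: [0.6082, 0.257, 0.087]
eef_rot: [-179.9, -0.1, -1.1]
contact_force: [0.6, -0.2, 0.4]
gripper_width: 0.0339
gripper_force: 0.0
time_s: 11.48
tcp_pos: [0.6076, 0.2568, 0.0863]
eef_rot: [-180.0, -0.1, -1.1]
contact_force: [-1.6, 0.5, 3.9]
gripper_width: 0.0136
gripper_force: 30.0
```

```bash
python3 -m pendant '[[0,0,0,0,0,0.1],[0,0,0,0,0,0.2],[0,0,0,0,0,0.3],[0,0,0,0,0,0.4],[0,0,0,0,0,0.5],[0,0,0,0,0,0.5]]';  python3 -m pendant '[[0,0,0,0,0,0.12],[0,0,0,0,0,0.24],[0,0,0,0,0,0.36],[0,0,0,0,0,0.48],[0,0,0,0,0,0.6],[0,0,0,0,0,0.7],[0,0,0,0,0,0.78],[0,0,0,0,0,0.84],[0,0,0,0,0,0.89],[0,0,0,0,0,0.89],[0,0,0,0,0,0.89]]'; python3 -c "
from h import *
print(r.get_state()['moment'])"
```

```text
time_s: 12.22
tcp_pos: [0.6078, 0.2575, 0.0863]
eef_rot: [-179.9, -0.0, -29.7]
contact_force: [-1.4, 4.7, 4.3]
gripper_width: 0.0135
gripper_force: 30.0
time_s: 13.6
tcp_pos: [0.609, 0.2584, 0.0863]
eef_rot: [-179.8, 0.1, -80.5]
contact_force: [2.4, 6.5, 1.7]
gripper_width: 0.0132
gripper_force: 30.0
[ 2.51553284 -0.99496049  0.10076733]
```

```bash
python3 -m pendant '[[0,0,0,0,0,0.03],[0,0,0,0,0,0.06],[0,0,0,0,0,0.06],[0,0,0,0,0,0.06]]'; python3 -c "
from h import *
print(r.get_state()['moment'])"
```

```text
time_s: 14.1
tcp_pos: [0.6091, 0.2584, 0.0864]
eef_rot: [-179.8, 0.2, -83.9]
contact_force: [3.2, 7.7, 1.0]
gripper_width: 0.0136
gripper_force: 30.0
[ 2.42165579 -1.10543812  0.14127927]
```

```bash
python3 -m pendant '[[0,0,0,0,0,0.03],[0,0,0,0,0,0.05],[0,0,0,0,0,0.05],[0,0,0,0,0,0.05]]'; python3 -c "
from h import *
print(r.get_state()['moment'])"; python3 -m pendant '[[0,0,0,0,0,0],[0,0,0,0,0,0],[0,0,0,0,0,0]]' 40;python3 -m pendant '[[0,0,-40,0,0,0],[0,0,-100,0,0,0],[-60,-60,-150,0,0,0],[-120,-60,-150,0,0,0],[-160,-60,-150,0,0,0],[-160,-60,-150,0,0,0],[-160,-60,-150,0,0,0],[-160,-60,-150,0,0,0]]';python3 - <<'E'
from h import *
for n in("top","side"):
    im=r.capture(n)[:,:,::-1]
    u,v=proj(n,[[.639,.1,.1]])[0].astype(int); print(u,v)
    cv2.imwrite(f"pics/{n}6.png",cv2.resize(im[v-60:v+60,u-60:u+60],(400,400),interpolation=cv2.INTER_CUBIC))
cv2.imwrite("pics/k6.png",np.hstack([cv2.imread("pics/top6.png"),cv2.imread("pics/side6.png")]))
E
```

```text
time_s: 14.6
tcp_pos: [0.6092, 0.2584, 0.0863]
eef_rot: [-179.8, 0.2, -86.8]
contact_force: [3.7, 6.1, 0.1]
gripper_width: 0.0138
gripper_force: 30.2
[ 2.39256384 -1.17705541  0.39363099]
time_s: 14.98
tcp_pos: [0.6068, 0.2558, 0.085]
eef_rot: [179.9, -0.0, -87.0]
contact_force: [-0.8, -0.3, -0.3]
gripper_width: 0.037
gripper_force: 0.0
time_s: 15.98
tcp_pos: [0.6589, 0.4181, 0.2356]
eef_rot: [180.0, -0.0, -87.1]
contact_force: [-0.5, -0.1, 0.6]
gripper_width: 0.0401
gripper_force: 0.0
207 143
187 189
```

View pics/k6.png

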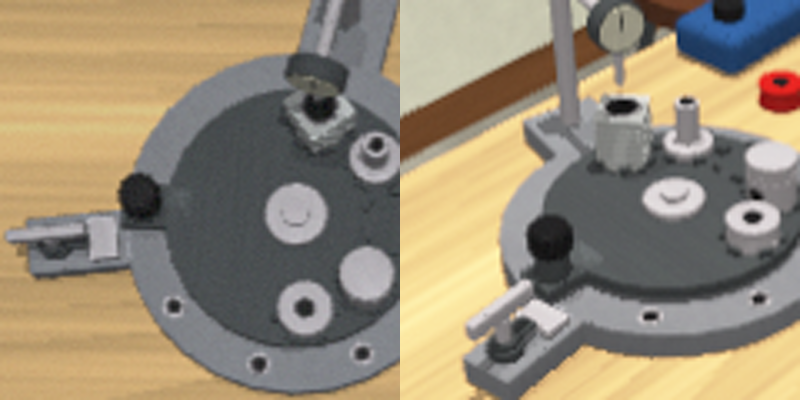

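The key bar now points at the carousel's axis, from (8,237) to (85,230), and the stop torque was felt. The plunger is home, the barrel is under the gauge and the gripper is clear.

```bash
python3 -c "
from plant import r
print(r.close_job())"
```

```text
the job is handed in; nothing more can be done
None
```

I handed the job in at about 16 s; no verdict came back. The last pictures show the barrel under the gauge, the plunger home, the key turned to its stop and all four parts standing. Early in the turn I over-lifted the plunger to its upper stop by mistake, and saw no harm from it.

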